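# Load a sample ring against the escapement stop of a ring feeder

## Task

Take the steel sample ring with the green pellet from the tray, lay it flat in the open upper end of the feeder's chute and let go of it. Then push it down the chute, under the sprung hold-down shoe, until it comes up solid against the red escapement stop; do it gently, without forcing the stop. Leave it resting against the stop, and leave the other rings, the mortar, the jar and the pellet die where they are.

Things in the scene. Friction and masses are not known exactly. Their poses are not given: they have to be found in the camera images.
- ring_green: The sample to load: a steel ring 40 mm across and 18 mm high, 110 g (may vary by a third), filled with a pressed green pellet, lying flat in the tray. Origin: centre of its underside; z up out of the pellet face.
- ring_white: Same ring with a white pellet, in the tray; stays there. Origin as above. The three places in the tray are 82 mm apart along the tray's long side, in any order.
- ring_red: Same ring with a dark red pellet, in the tray; stays there. Origin as above.
- tray: Fixed grey sample tray, 270 mm (its x) by 110 mm (its y); floor 6 mm thick on which the rings lie, rim 9 mm high. Origin: centre of the underside.
- chute: Fixed straight steel chute of the feeder, 330 mm long, 74 wide, falling 16 degrees. Origin: on its floor, middle of the open upper end; x points down the slope along the floor, y across, z square to the floor. Side rails 8 mm high. A ring does not slide by itself: it stays where it is let go. Nothing on the feeder stands higher than 55 mm above the chute's floor.
- load_spot (a point): Point on the chute's floor, 45 mm (along chute x) from the upper end, in the middle of the open loading zone, which runs from x = 0 to 78 mm and is 55 mm wide between rails; from there to x = 108 mm the rails narrow to a lane 43.5 mm wide. Axes as the chute's.
- shoe_lead (a point): Where the white sprung hold-down shoe begins: on the lane's middle, 203 mm down the chute, 16 mm above its floor (the height of the shoe's underside at rest; the ring lifts it 2 mm). Going under its sloping lead costs a passing push of up to about 5 N, then a steady drag of 1 to 4 N. Its bridge (x = 207 to 223 mm, 73 mm wide) is 52 mm high. Axes as the chute's.
- escapement: Blue housing over the lane, 50 mm long, 42 high, fixed. Origin: lane floor, 250 mm down the chute; axes as the chute's. Its red stop pad (14 mm round, 9 mm above the floor) is clamped anywhere in an 18 mm slot: the face stands 18 to 36 mm up the chute from here, not measured. A light spring (0.5 to 1 N) lets it give 4 mm, then it is solid (over 2 N). Over 10 N forces it.
- mortar: Small brown mortar 84 mm across, 30 mm high, with a pestle leaning in it; stays. Origin: centre of the underside.
- salt_jar: Amber jar 60 mm across, 85 mm high; stays. Origin: centre of the underside.
- pellet_die: Steel pellet die 60 mm across, 72 mm high; stays. Origin: centre of the underside.

How it is judged:
By the outcome, as a careful person would: the job done as asked, in the order asked, and still so for the second after the job is handed in, with the robot touching nothing.
It also fails if it takes over 64 s, if anything falls off the work surface, if the arm or the gripper's body presses on something with over 40 N, if the wrist force passes 120 N, or if a joint passes its speed limit or range.

## Robot

A 6-joint arm with a two-finger parallel gripper is mounted at the origin on the work surface. World frame = base frame: x ahead of the robot, y to its left, z up, the work surface at z = 0. Lengths are in mm, angles in rad, forces in N, time in s.
With the tool pointing down it reaches from about 400 to 925 mm from the base axis. Payload 12.5 kg.
Tool frame: the origin (TCP) lies midway between the tips of the shut fingers; the grasp point (between the pads) lies 19 mm behind it; z points along the fingers, y is the line along which they close (so a half turn about z gives the same grasp; the last joint's range is limited). The gripper opens to 95 mm and grips with 3 to 60 N. Pads are 20 mm wide; open, the fingers measure 119 mm over their backs; the gripper's body (75 mm by 180 mm) begins 59 mm behind the grasp point.
Start: joints at [1.18, 0.491, 1.559, -0, 1.092, -0.106], TCP at [175.586, 599.847, 214.661] pointing down, gripper open.
Joint ranges: [-3.1, 3.1], [-0.84, 2.19], [0.05, 2.79], [-1.13, 4.28], [0.06, 2.93], [-2.69, 2.69]. Speed limits (rad/s): [2.22, 2.22, 2.79, 3.14, 3.14, 3.14].

## Interface

Orientations are given as [roll, pitch, yaw] about the fixed x, y, z axes, in that order (R = Rz(yaw) Ry(pitch) Rx(roll)).
In Python, from cell import * gives the robot as it stands.
- The arm moves only by the tool servo_tool, never from a script. Its argument "moves" is one flat list of numbers, 5 for each row, row after row: the shift along the world's x, y, z as a fraction of full scale, then the turn about the world's z as a fraction of full scale, then the opening, from 0 (shut) to 1 (fully open). A call has 1 to 12 rows; each row is the pose to reach, as a shift and turn from the pose commanded when the call began, turning the shorter way round; what a row does not reach only later rows make up. Full scale, the value 1, is 400 mm for a shift and 180 degrees for a turn. A row lasts 1/12 s, in which the tool goes at most 41.7 mm and 7.16 degrees, less where a joint would pass 70% of its speed; a pose out of reach is approached as far as the arm can. A call with a number of a shift or a turn outside -1 to 1 is refused whole. A call with a gripper value outside its range is refused whole. The fingers move at their own pace and stop on an object; the grip force is fixed at half the most. Time passes only in rows, so rows that repeat a pose let the fingers close. It gives the time, the measured TCP pose, the force, the opening and the grip force at its end, in the units of the state.
- state(): the state, without advancing time (a new reading comes with each control period).
- read_camera(name): name is "scene" or "top"; returns (picture, depth): 420x560x3 uint8, blue, green, red; 420x560 float32, mm along the optical axis (not along the pixel's ray), 0 where there is no reading.
- get_calibration(name): a dict with "K" (3x3 intrinsics, pixels), "k1" (the pictures are not rectified: a ray, as slopes to the right and down, at radius r is drawn at 1 + k1 r^2 times it, then the intrinsics apply), "R" (3x3) and "t" (3): a world point X has camera coordinates R X + t. Camera axes: x right, y down, z forward; pixel columns grow to the right and rows downward; lengths in mm; the calibration is good to about 2 mm. A picture is of the moment at which its call begins. get_calibration takes no time and is no camera call.
- job_done(): hands the job in; it is judged then, once.
The state is a dict: "t": time; "joints": joint angles; "qvel": joint speeds; "tau": joint torques, N m; "eef_pos": TCP position; "tcp_rot": TCP orientation; "ft_force": force on the tool from outside, world axes, zero at the start; "moment": the same for the moment, N m; "opening": opening from 0.0 (shut) to 1.0 (fully open); "grip_force": force on a finger pad.
Only numpy, scipy, OpenCV 4.12 (cv2) and the standard library are available. Lean on these libraries where they do the work, as an engineer would, in place of code of your own. Each camera call takes 0.05 s, during which the arm holds its last target. There are 200 camera calls.

## Working session

There is one attempt and no reset: what is moved stays moved. The work goes in short steps, Python scripts to look and compute and a tool call to move; the robot and the scene stay as the last step left them, time stands still between calls to the robot, and variables do not carry over. Pictures are saved under pics/ and viewed, at most 10 in all, crops included, and the job is handed in when it is done.

Besides the shell and the picture viewer there is one more tool, called after "Request:" in YAML: its name, and indented under it one key for each argument. servo_tool: Moves the arm, as the interface text tells. Its arguments: {"type":"object","properties":{"moves":{"type":"array"}},"required":["moves"]}

```bash
mkdir -p pics && python3 - <<'E'
from cell import *
import cv2,numpy as np
s=state();print({k:s[k] for k in('t','eef_pos','tcp_rot','opening','ft_force')})
for n in('scene','top'):
    p,d=read_camera(n);cv2.imwrite(f'pics/{n}0.png',p);np.savez(f'{n}0.npz',p=p,d=d)
    c=get_calibration(n);print(n,c)
E
```

```text
{'t': 0.0, 'eef_pos': array([175.47952852, 599.59575468, 214.02675417]), 'tcp_rot': array([-3.14040791e+00, -1.32828773e-04,  2.85684314e+00]), 'opening': 0.9971938555264007, 'ft_force': array([0.10788113, 0.67666225, 0.07809795])}
scene {'K': array([[445.4838388 ,   0.        , 279.97941791],
       [  0.        , 445.4838388 , 210.0321663 ],
       [  0.        ,   0.        ,   1.        ]]), 'k1': -0.09715666040782392, 'R': array([[-0.769825  ,  0.63824835,  0.00291769],
       [ 0.44651234,  0.5418173 , -0.71208198],
       [-0.456066  , -0.54687573, -0.70209027]]), 't': array([ 508.82428579, -178.9755329 , 1248.91907919])}
top {'K': array([[482.98188099,   0.        , 276.57382809],
       [  0.        , 482.98188099, 214.43919008],
       [  0.        ,   0.        ,   1.        ]]), 'k1': 0.0005998436984270699, 'R': array([[ 0.01612351, -0.99978199, -0.01326683],
       [-0.98494632, -0.01359755, -0.17232487],
       [ 0.17210691,  0.01584559, -0.98495083]]), 't': array([-46.43448316, 636.46449617, 922.44291089])}
```

View pics/top0.png

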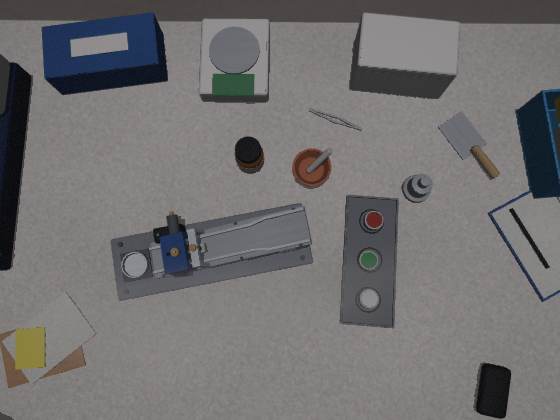

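View pics/scene0.png

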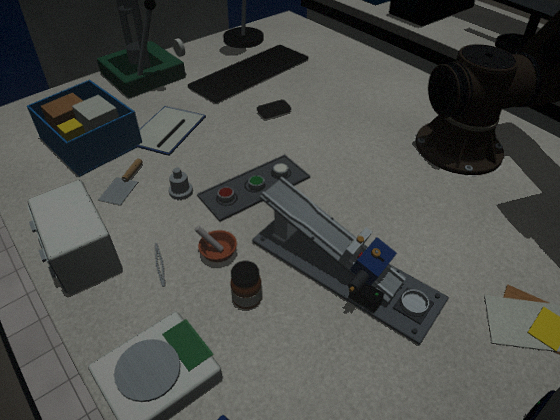

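The top view shows the tray at columns 342–398, with red (373,220), green (369,260) and white (369,299). The chute's open upper end is near (308,225) and it falls to the left, to the blue housing at (175,252). The scene view confirms the upper end is next to the tray.

```bash
cat >h.py <<'E'
import cv2,numpy as np
from cell import *
def rays(n,uv):
    c=get_calibration(n);K,R,t=np.array(c['K']),np.array(c['R']),np.array(c['t'])
    x=cv2.undistortPoints(np.asarray(uv,float).reshape(-1,1,2),K,np.array([c['k1'],0,0,0.]))[:,0]
    return -R.T@t,np.c_[x,np.ones(len(x))]@R,x   # origin, world dirs (depth 1)
def onplane(n,uv,z):
    o,d,_=rays(n,uv);return o+d*((z-o[2])/d[:,2])[:,None]
def cloud(n,d):
    v,u=np.mgrid[:420,:560];o,r,_=rays(n,np.c_[u.ravel(),v.ravel()])
    P=o+r*d.reshape(-1,1);P[d.ravel()==0]=np.nan;return P.reshape(420,560,3)
def green(p):
    h=cv2.cvtColor(p,cv2.COLOR_BGR2HSV);return cv2.inRange(h,(45,70,30),(90,255,255))
E
python3 - <<'E'
from h import *
for n,(r0,r1,c0,c1) in {'top':(235,285,345,395),'scene':(165,200,235,275)}.items():
    f=np.load(n+'0.npz');p,d=f['p'],f['d'];m=np.zeros((420,560),np.uint8);m[r0:r1,c0:c1]=green(p)[r0:r1,c0:c1]
    M=cv2.moments(m,True);uv=(M['m10']/M['m00'],M['m01']/M['m00']);P=cloud(n,d)
    print(n,uv,M['m00'],'z of green',np.nanmedian(P[m>0],0),'ray@22',onplane(n,[uv],22))
f=np.load('top0.npz');p,d=f['p'],f['d'];P=cloud('top',d)
# chute floor plane: inside region
m=np.zeros((420,560),np.uint8);cv2.fillPoly(m,[np.array([(215,243),(300,222),(304,240),(218,258)])],1)
Q=P[(m>0)&np.isfinite(P[...,0])]
for _ in range(5):
    c=Q.mean(0);nn=np.linalg.svd(Q-c,full_matrices=False)[2][2];nn*=np.sign(nn[2]);r=(Q-c)@nn;Q=Q[abs(r)<2.5]
print('plane',c,nn,np.degrees(np.arccos(nn[2])),len(Q),r.std())
g=np.array([nn[0],nn[1],0]);g/=np.linalg.norm(g);print('downhill yaw',np.degrees(np.arctan2(g[1],g[0])))
x=np.array([0,0,0])+g-nn*(g@nn);x/=np.linalg.norm(x);y=np.cross(nn,x)
L=np.stack([(P-c)@x,(P-c)@y,(P-c)@nn],-1)
np.savez('fr.npz',c=c,x=x,y=y,n=nn)
ok=(abs(L[...,0])<200)&(abs(L[...,1])<60)&(L[...,2]>-6)&(L[...,2]<60)
K=L[ok];
for a in range(-90,200,6):
    k=K[(K[:,0]>=a)&(K[:,0]<a+6)]
    if len(k): 
        rl=k[(k[:,2]>4)&(k[:,2]<11),1]; 
        print(a,len(k),'y',k[:,1].min().round(1),k[:,1].max().round(1),'zmax',k[:,2].max().round(1),'rail', np.r_[rl[rl<0].min(initial=9),rl[rl<0].max(initial=-99),rl[rl>0].min(initial=99),rl[rl>0].max(initial=-9)].round(1))
E
python3 -c "
import cv2;p=cv2.imread('pics/top0.png')[190:300,110:320];cv2.imwrite('pics/c0.png',cv2.resize(p,None,fx=3.8,fy=3.8,interpolation=2))"
```

```text
top (368.41326530612247, 259.55102040816325) 196.0 z of green [ 550.62614795 -225.87885926   24.22553424] ray@22 [[ 551.39325592 -226.52576632   22.        ]]
scene (255.97826086956522, 179.8913043478261) 92.0 z of green [ 549.44959113 -228.34942351   24.32089533] ray@22 [[ 547.52652987 -230.67985404   22.        ]]
plane [581.68019138  -9.67238114  99.55708681] [0.00235652 0.27760689 0.96069187] 16.118024878704627 1092 1.101797726822634
downhill yaw 89.51364561433226
-90 84 y -47.8 10.9 zmax 8.5 rail [  9.  -99.    2.5   8.2]
-84 121 y -59.7 13.0 zmax 13.8 rail [-57.2 -33.8   4.1   9.6]
-78 121 y -59.2 14.5 zmax 12.0 rail [-58.6 -20.6   5.7  10.1]
-72 131 y -59.4 16.2 zmax 13.6 rail [-58.8 -28.3   7.7  11.9]
-66 129 y -57.6 16.2 zmax 10.3 rail [-56.9 -34.2   7.6  13.5]
-60 123 y -55.4 18.1 zmax 12.5 rail [-55.4 -42.    9.5  13.6]
-54 126 y -55.9 19.8 zmax 13.2 rail [-53.1 -43.9  11.   15.3]
-48 119 y -54.5 21.7 zmax 12.7 rail [-48.9 -45.   11.3  16.9]
-42 121 y -52.6 21.7 zmax 12.6 rail [-47.5 -38.6  13.5  16.9]
-36 120 y -52.2 23.5 zmax 12.0 rail [-52.2 -38.5  14.8  18.7]
-30 121 y
[... 1644 characters left out ...]
32 83 y -12.4 59.6 zmax 50.1 rail [-10.5 -10.1  56.9  59.1]
138 90 y 4.4 59.3 zmax 45.5 rail [  9.  -99.   47.1  47.1]
144 166 y -11.6 59.3 zmax 50.4 rail [  9.  -99.   21.9  47.1]
150 149 y -9.7 59.3 zmax 52.6 rail [-2.3 -0.5  1.9 29.4]
156 121 y -9.7 59.3 zmax 53.1 rail [-0.5 -0.5 99.  -9. ]
162 101 y -26.3 59.4 zmax 52.6 rail [  9. -99.  99.  -9.]
168 173 y -46.3 59.4 zmax 47.4 rail [  9. -99.  99.  -9.]
174 172 y -50.6 59.6 zmax 44.8 rail [  9. -99.  99.  -9.]
180 138 y -54.6 59.3 zmax 45.6 rail [  9. -99.  99.  -9.]
186 68 y -52.7 42.2 zmax 46.1 rail [  9. -99.  99.  -9.]
192 13 y -42.3 15.2 zmax 45.6 rail [  9. -99.  99.  -9.]
198 4 y -17.5 -11.4 zmax 5.9 rail [-17.5 -11.4  99.   -9. ]
```

View pics/c0.png

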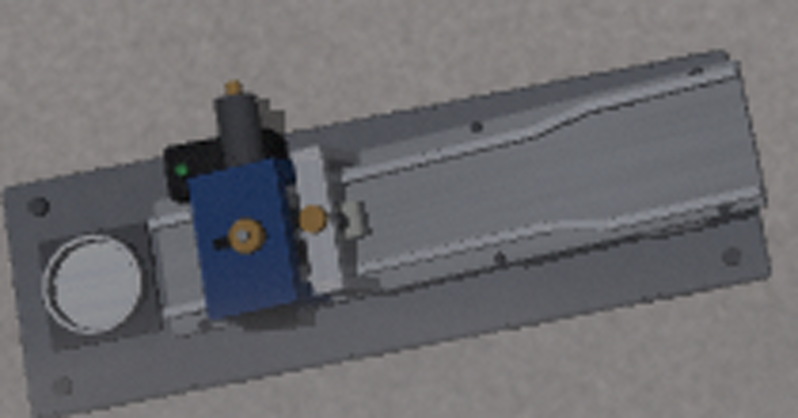

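```bash
cat >fit.py <<'E'
from h import *
f=np.load('top0.npz');P=cloud('top',f['d']);F=np.load('fr.npz');c,x,y,n=[F[k] for k in'cxyn']
yaw=np.radians(101);
for it in range(3):
    h=np.array([np.cos(yaw),np.sin(yaw),0]);s=np.radians(16)
    X=h*np.cos(s)-np.array([0,0,np.sin(s)]);N=h*np.sin(s)+np.array([0,0,np.cos(s)]);Y=np.cross(N,X)
    L=np.stack([(P-c)@X,(P-c)@Y,(P-c)@N],-1)
    K=L[(abs(L[...,0])<200)&(abs(L[...,1]+6)<55)&(L[...,2]>-6)&(L[...,2]<14)]
    e=[]
    for a in range(-80,96,4):
        k=K[(K[:,0]>=a)&(K[:,0]<a+4),1]
        if len(k): e.append((a+2,k.min(),k.max()))
    e=np.array(e);pl=np.polyfit(e[:,0],e[:,1],1);pu=np.polyfit(e[:,0],e[:,2],1)
    yaw+=np.arctan((pl[0]+pu[0])/2)
print('yaw',np.degrees(yaw),pl,pu)
mid=(pl[1]+pu[1])/2
ends=[(b,K[(abs(K[:,1]-b)<3),0].min()) for b in np.arange(mid-30,mid+31,6)]
print('ends',np.round(ends,1))
fl=K[(abs(K[:,1]-mid)<17)&(K[:,0]>-70)&(K[:,0]<85)]
A=np.c_[fl[:,:2],np.ones(len(fl))];print('floor tilt resid x,y,0',np.linalg.lstsq(A,fl[:,2],rcond=None)[0],fl[:,2].std())
x0=np.median([q[1] for q in ends]);z0=np.median(fl[:,2])
O=c+X*x0+Y*mid+N*z0;print('origin',O,'load',O+45*X,'X',X)
np.savez('ch.npz',O=O,X=X,Y=Y,N=N,yaw=yaw)
L=(P-O)@np.stack([X,Y,N],1)
for lo,hi in((48,56),(40,44.5)):
    k=L[(L[...,0]>190)&(L[...,0]<290)&(abs(L[...,1])<38)&(L[...,2]>lo)&(L[...,2]<hi)];print(lo,len(k),np.percentile(k,[2,98],axis=0).round(1).tolist())
p=f['p'];hs=cv2.cvtColor(p,cv2.COLOR_BGR2HSV);b=(cv2.inRange(hs,(100,120,40),(130,255,255))>0)
b[:210]=0;b[290:]=0;b[:,:140]=0;b[:,220:]=0;print('blue',np.nanpercentile(L[b],[3,50,97],axis=0).round(1).tolist())
# tray orientation from ring colours: red & white pellets
for nm,(r,q) in {'red':(220,373),'white':(299,369)}.items(): print(nm,np.nanmedian(P[r-3:r+4,q-3:q+4].reshape(-1,3),0).round(1))
zt=P[150:200,420:480,2];print('table z top',np.nanmedian(P[330:400,150:300,2]),np.nanmedian(P[330:400,340:440,2]))
E
python3 fit.py
```

```text
yaw 101.77956569065155 [-2.71422438e-04 -4.37470793e+01] [2.61727798e-04 2.93591062e+01]
ends [[-37.2 -92.7]
 [-31.2 -92.4]
 [-25.2 -92.7]
 [-19.2 -92.8]
 [-13.2 -92.7]
 [ -7.2 -92.9]
 [ -1.2 -92.8]
 [  4.8 -92.6]
 [ 10.8 -92.2]
 [ 16.8 -92.8]
 [ 22.8 -93. ]]
floor tilt resid x,y,0 [ 0.00018556  0.00785489 -0.11004841] 1.4888423394174894
origin [606.92811441 -95.50168817 124.99537032] load [598.09717107 -53.15593116 112.5916893 ] X [-0.19624319  0.94101682 -0.27563736]
48 129 [[207.7, -31.3, 48.0], [260.2, 33.3, 53.5]]
40 819 [[207.2, -35.2, 40.2], [283.7, 36.0, 44.2]]
blue [[235.1, -35.0, 34.9], [257.2, -4.7, 41.8], [282.8, 30.8, 44.9]]
red [ 633.6 -237.1   24.7]
white [ 471.6 -226.1   24.3]
table z top 0.2103627801788548 -0.12135236007236472
```

Request:
servo_tool:
  moves: [0.8125,-0.875,0,-0.344,0.62,0.8125,-0.875,0,-0.344,0.62,0.8125,-0.875,0,-0.344,0.62,0.8125,-0.875,0,-0.344,0.62,0.8125,-0.875,0,-0.344,0.62,0.8125,-0.875,0,-0.344,0.62,0.8125,-0.875,0,-0.344,0.62,0.8125,-0.875,0,-0.344,0.62,0.8125,-0.875,0,-0.344,0.62,0.8125,-0.875,0,-0.344,0.62,0.8125,-0.875,0,-0.344,0.62,0.8125,-0.875,0,-0.344,0.62]

```text
t: 1.1
eef_pos: [503.1, 246.6, 214.4]
tcp_rot: [3.141, 0.001, 1.774]
ft_force: [-0.7, 0.1, -0.6]
opening: 0.62
grip_force: 0.0
```

Request:
servo_tool:
  moves: [0.125,-1,0,0,0.62,0.125,-1,0,0,0.62,0.125,-1,0,0,0.62,0.125,-1,0,0,0.62,0.125,-1,0,0,0.62,0.125,-1,0,0,0.62,0.125,-1,0,0,0.62,0.125,-1,0,0,0.62,0.125,-1,0,0,0.62,0.125,-1,0,0,0.62,0.125,-1,0,0,0.62]

```text
t: 2.02
eef_pos: [550.9, -154.9, 214.1]
tcp_rot: [-3.141, 0.001, 1.772]
ft_force: [-0.7, 0.1, 0.3]
opening: 0.619
grip_force: 0.0
```

Request:
servo_tool:
  moves: [0,-0.195,-0.2,0,0.62,0,-0.195,-0.2,0,0.62,0,-0.195,-0.35,0,0.62,0,-0.195,-0.35,0,0.62,0,-0.195,-0.35,0,0.62]

```text
t: 2.43
eef_pos: [547.4, -227.8, 67.8]
tcp_rot: [-3.134, -0.007, 1.774]
ft_force: [-1.5, 0.0, -0.4]
opening: 0.619
grip_force: 0.0
```

```bash
python3 - <<'E'
from h import *
s=state();print(s['t'],s['eef_pos'],s['tcp_rot'])
for n in('scene','top'):
    p,d=read_camera(n);np.savez(f'{n}1.npz',p=p,d=d)
    if n=='scene': cv2.imwrite('pics/s1.png',cv2.resize(p[120:260,180:380],None,fx=4,fy=4))
    m=green(p);k,l,st,ce=cv2.connectedComponentsWithStats(m);print(n,[(st[i,4],ce[i].round(1),onplane(n,[ce[i]],24)[0].round(1)) for i in range(1,k) if st[i,4]>20])
E
```

```text
2.4333 [ 547.43287686 -227.81971106   67.84972575] [-3.13352624 -0.00685449  1.77444551]
scene [(np.int32(1137), array([140.6,  62.5]), array([  475.6, -1008.1,    24. ])), (np.int32(23), array([124.2,  60.5]), array([  513.9, -1064.1,    24. ])), (np.int32(89), array([255.8, 179.8]), array([ 548.9, -229.5,   24. ])), (np.int32(1283), array([187.4, 344.4]), array([917.4,  49.7,  24. ]))]
top [(np.int32(905), array([232.9,  84.5]), array([930.5,  64.1,  24. ]))]
```

View pics/s1.png

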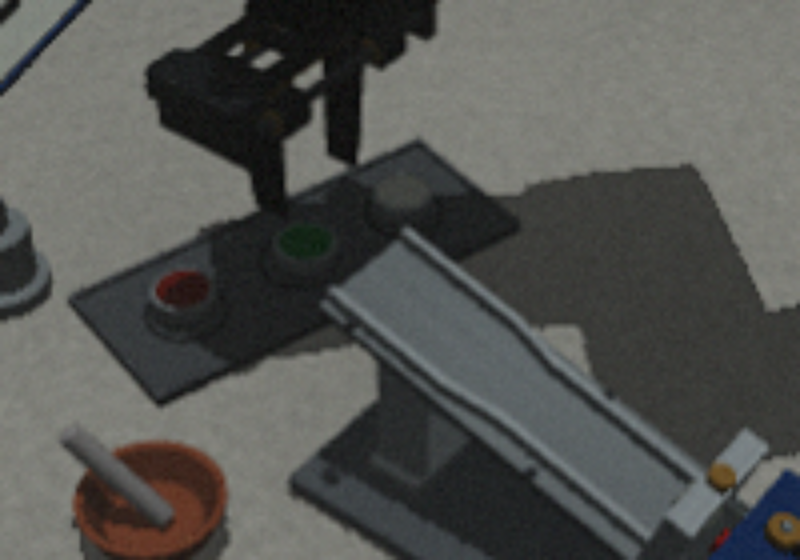

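The picture shows the open fingers just above the green ring (305,240 in the crop), straddling it and clear of both neighbours. I'll go down and grip.

Request:
servo_tool:
  moves: [0,0,0,0,0.62,0,0,-0.08,0,0.62,0,0,-0.12,0,0.62,0,0,-0.145,0,0.62,0,0,-0.157,0,0.62,0,0,-0.157,0,0.62,0,0,-0.157,0,0.62]

```text
t: 3.12
eef_pos: [551.3, -228.2, 13.3]
tcp_rot: [3.14, 0.001, 1.777]
ft_force: [0.4, 0.4, 0.3]
opening: 0.618
grip_force: 0.0
```

Request:
servo_tool:
  moves: [0,0,0,0,0,0,0,0,0,0,0,0,0,0,0,0,0,0,0,0,0,0,0,0,0,0,0,0,0,0]

```text
t: 3.62
eef_pos: [550.8, -228.3, 12.4]
tcp_rot: [3.141, 0.0, 1.776]
ft_force: [-1.1, 0.8, 5.9]
opening: 0.417
grip_force: 30.0
```

Request:
servo_tool:
  moves: [0,0,0.05,0,0,0,0,0.13,0,0,0,0,0.23,0,0,0,0,0.33,0,0,0,0,0.41,0,0,0,0,0.445,0,0,0.018,0.07,0.445,0,0,0.045,0.17,0.445,0,0,0.072,0.27,0.445,0,0,0.1,0.37,0.445,0,0,0.113,0.42,0.445,0,0,0.119,0.4375,0.445,0,0]

```text
t: 4.62
eef_pos: [598.4, -49.9, 189.6]
tcp_rot: [-3.141, -0.001, 1.779]
ft_force: [0.5, 0.7, -0.6]
opening: 0.409
grip_force: 30.0
```

Request:
servo_tool:
  moves: [0,0,0,0,0,0,0,-0.06,0,0,0,0,-0.11,0,0,0,0,-0.13,0,0,0,0,-0.13,0,0,0,0,-0.13,0,0]

```text
t: 5.12
eef_pos: [598.2, -54.2, 138.1]
tcp_rot: [-3.141, -0.0, 1.775]
ft_force: [-0.1, -0.2, -0.8]
opening: 0.411
grip_force: 30.0
```

```bash
python3 - <<'E'
from h import *
s=state();print(s['t'],s['eef_pos'],s['tcp_rot'],s['opening'],s['grip_force'],s['ft_force'])
p,d=read_camera('scene');cv2.imwrite('pics/s2.png',cv2.resize(p[120:300,220:440],None,fx=3.3,fy=3.3))
C=np.load('ch.npz');e=np.array(s['eef_pos']);print('chute xyz of TCP',(e-C['O'])@np.stack([C['X'],C['Y'],C['N']],1))
E
```

```text
5.1167 [598.19180417 -54.20609029 138.07914388] [-3.14129055e+00 -3.87935936e-05  1.77498198e+00] 0.41055873780880664 29.999492168426514 [-0.06745185 -0.23513863 -0.83044079]
chute xyz of TCP [36.9679169   0.12175169 24.21142185]
```

View pics/s2.png

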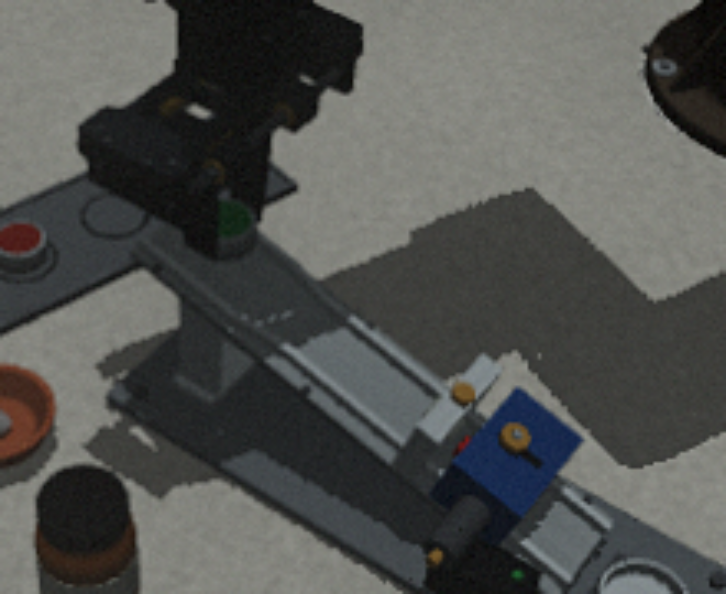

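The ring hangs level over the loading zone, between the rails, at (232,230) in the crop. Now I'll lower it slowly.

Request:
servo_tool:
  moves: [0,0,-0.008,0,0,0,0,-0.016,0,0,0,0,-0.023,0,0,0,0,-0.028,0,0,0,0,-0.028,0,0,0,0,-0.028,0,0]

```text
t: 5.67
eef_pos: [598.2, -53.1, 126.6]
tcp_rot: [-3.142, -0.0, 1.776]
ft_force: [0.1, 0.0, -1.1]
opening: 0.412
grip_force: 30.0
```

Request:
servo_tool:
  moves: [0,0,0,0,0.6,0,0,0,0,0.6,0,0,0,0,0.6,0,0,0,0,0.6,0,0,0,0,0.6,0,0,0.02,0,0.6,0,0,0.06,0,0.6,0,0,0.12,0,0.6,0,0,0.17,0,0.6,0,0,0.17,0,0.6]

```text
t: 6.5
eef_pos: [599.7, -53.4, 199.1]
tcp_rot: [3.136, 0.002, 1.776]
ft_force: [-0.1, -0.7, -0.3]
opening: 0.6
grip_force: 0.0
```

Request:
servo_tool:
  moves: [0.03,-0.14,0,0,0,0.055,-0.25,0,0,0,0.055,-0.25,0,0,0,0.055,-0.25,0,0,0,0.055,-0.25,0,0,0]

```text
t: 6.92
eef_pos: [619.9, -153.9, 194.3]
tcp_rot: [-3.141, -0.0, 1.774]
ft_force: [0.1, 0.4, 0.3]
opening: 0.305
grip_force: 0.0
```

```bash
python3 - <<'E'
from h import *
s=state();print(s['t'],s['eef_pos'],s['opening'],s['ft_force'])
C=np.load('ch.npz');B=np.stack([C['X'],C['Y'],C['N']],1);O=C['O']
for n,(r0,r1,c0,c1) in {'top':(200,260,220,330),'scene':(150,230,250,340)}.items():
    p,d=read_camera(n);np.savez(n+'2.npz',p=p,d=d)
    m=np.zeros((420,560),np.uint8);m[r0:r1,c0:c1]=green(p)[r0:r1,c0:c1];M=cv2.moments(m,True)
    if M['m00']<20: print(n,'none',M['m00']);continue
    uv=[(M['m10']/M['m00'],M['m01']/M['m00'])];o,r,_=rays(n,uv)
    q=o+r[0]*((17-(o-O)@C['N'])/(r[0]@C['N']));L=((cloud(n,d)-O)@B)[m>0]
    A=np.c_[L[:,:2],np.ones(len(L))];A=A[np.isfinite(L[:,2])];
    print(n,uv,M['m00'],'chute',((q-O)@B).round(1),'depth med',np.nanmedian(L,0).round(1),'tilt',np.linalg.lstsq(A,L[np.isfinite(L[:,2]),2],rcond=None)[0].round(3))
    if n=='scene':cv2.imwrite('pics/s3.png',cv2.resize(p[120:300,220:440],None,fx=3.3,fy=3.3))
E
```

```text
6.9167 [ 619.90850073 -153.86636158  194.27438021] 0.3045064753439926 [0.09386108 0.43433581 0.34681972]
top [(281.0, 229.11157024793388)] 242.0 chute [46.9  0.1 17. ] depth med [46.6  0.3 18.4] tilt [ -1.789   1.015 102.884]
scene [(289.72903225806454, 194.56129032258065)] 155.0 chute [45.   2.4 17. ] depth med [45.5  1.3 18.1] tilt [-0.    -0.047 18.183]
```

View pics/s3.png

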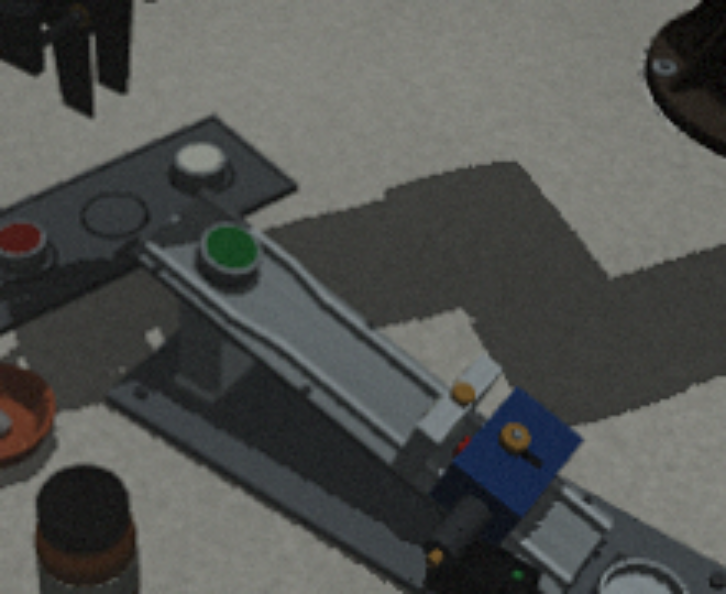

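The ring lies flat in the loading zone at chute x≈46, y≈0 ((232,250) in the crop). The fingers are now shutting up-slope of it, and I'll bring them down behind it.

Request:
servo_tool:
  moves: [-0.01,0.05,0,0,0,-0.036,0.1565,0,0,0,-0.036,0.1565,0,0,0,-0.036,0.1565,-0.06,0,0,-0.036,0.1565,-0.11,0,0,-0.036,0.1565,-0.14,0,0,-0.036,0.1565,-0.155,0,0,-0.036,0.1565,-0.162,0,0,-0.036,0.1565,-0.162,0,0,-0.036,0.1565,-0.162,0,0]

```text
t: 7.85
eef_pos: [606.1, -90.3, 130.6]
tcp_rot: [3.141, 0.0, 1.776]
ft_force: [-0.4, -1.0, -0.1]
opening: 0.003
grip_force: 0.0
```

Request:
servo_tool:
  moves: [-0.003,0.014,-0.0041,0,0,-0.006,0.028,-0.0082,0,0,-0.0087,0.042,-0.0122,0,0,-0.0117,0.056,-0.0164,0,0,-0.0146,0.07,-0.0205,0,0,-0.0175,0.084,-0.0246,0,0,-0.0204,0.098,-0.0287,0,0,-0.0234,0.112,-0.0328,0,0,-0.0263,0.126,-0.0369,0,0,-0.0292,0.14,-0.041,0,0,-0.0321,0.154,-0.0451,0,0,-0.0347,0.1665,-0.0488,0,0]

```text
t: 8.85
eef_pos: [591.8, -23.3, 110.1]
tcp_rot: [3.142, -0.0, 1.776]
ft_force: [0.5, -0.5, 0.2]
opening: 0.001
grip_force: 0.2
```

```bash
cat >look.py <<'E'
from h import *
s=state();print(s['t'],s['eef_pos'],s['opening'],s['ft_force'])
C=np.load('ch.npz');B=np.stack([C['X'],C['Y'],C['N']],1);O=C['O']
print('tcp chute',((np.array(s['eef_pos'])-O)@B).round(1),'push F',(np.array(s['ft_force'])@B).round(2))
p,d=read_camera('scene');m=np.zeros((420,560),np.uint8);m[150:280,250:375]=green(p)[150:280,250:375];M=cv2.moments(m,True)
if M['m00']>10:
    uv=[(M['m10']/M['m00'],M['m01']/M['m00'])];o,r,_=rays('scene',uv)
    q=o+r[0]*((17-(o-O)@C['N'])/(r[0]@C['N']));print(uv,M['m00'],'ring',((q-O)@B).round(1))
cv2.imwrite('pics/last.png',cv2.resize(p[140:290,250:430],None,fx=4,fy=4))
E
python3 look.py
```

```text
8.85 [591.75293162 -23.34533158 110.13565611] 0.0011569702251969312 [ 0.48073063 -0.53826878  0.21376798]
tcp chute [75.   0.1  6. ] push F [-0.66 -0.36  0.03]
[(312.17391304347825, 212.80745341614906)] 161.0 ring [105.2   2.1  17. ]
```

View pics/last.png

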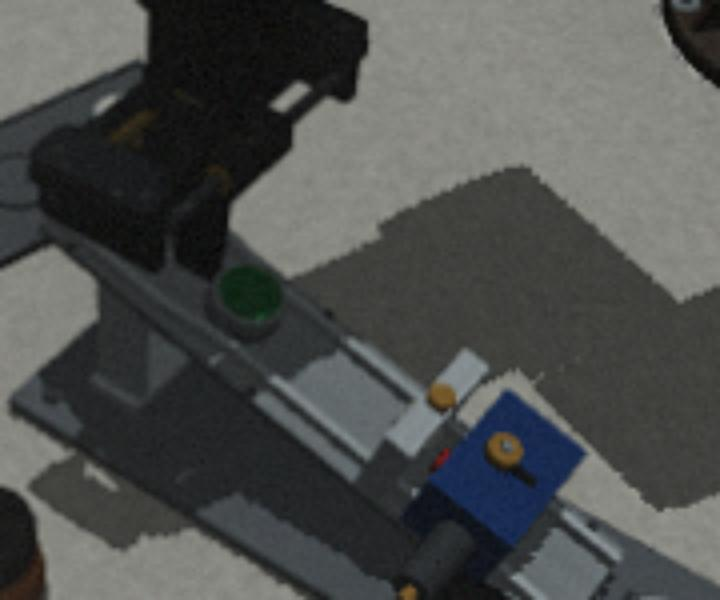

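Request:
servo_tool:
  moves: [-0.003,0.014,-0.0041,0,0,-0.006,0.028,-0.0082,0,0,-0.0087,0.042,-0.0122,0,0,-0.0117,0.056,-0.0164,0,0,-0.0146,0.07,-0.0205,0,0,-0.0175,0.084,-0.0246,0,0,-0.0204,0.098,-0.0287,0,0,-0.0234,0.112,-0.0328,0,0,-0.0263,0.126,-0.0369,0,0,-0.0292,0.14,-0.041,0,0,-0.0321,0.154,-0.0451,0,0,-0.0347,0.1665,-0.0488,0,0]

```text
t: 9.9
eef_pos: [577.9, 43.3, 90.6]
tcp_rot: [3.142, -0.0, 1.776]
ft_force: [0.1, -0.1, -0.3]
opening: 0.002
grip_force: 0.1
```

```bash
cat >>look.py <<'E'
h=cv2.cvtColor(p,cv2.COLOR_BGR2HSV);r=(cv2.inRange(h,(0,130,40),(7,255,255))|cv2.inRange(h,(172,130,40),(180,255,255)))
m[:]=0;m[235:275,340:385]=r[235:275,340:385]>0;v,u=np.nonzero(m);print('red px',len(u))
if len(u):
    o,w,_=rays('scene',np.c_[u,v]);q=o+w*((9-(o-O)@C['N'])/(w@C['N']))[:,None];q=(q-O)@B
    print(q.min(0).round(1),np.median(q,0).round(1),q.max(0).round(1),'depth',np.nanmedian(((cloud('scene',d)-O)@B)[m>0],0).round(1))
E
python3 look.py
```

```text
9.9 [577.87809671  43.25597278  90.61887267] 0.0022302354139919806 [ 0.07201682 -0.07848714 -0.30109388]
tcp chute [1.457e+02 1.000e-01 6.000e+00] push F [-0.   -0.05 -0.31]
[(339.4117647058824, 234.8764705882353)] 170.0 ring [175.9   2.1  17. ]
red px 11
[229.2  -5.4   9. ] [230.7   1.9   9. ] [232.2   8.9   9. ] depth [231.   -3.7  14.5]
```

Request:
servo_tool:
  moves: [-0.0005,0.0024,-0.0007,0,0,-0.001,0.0047,-0.0014,0,0,-0.0015,0.0071,-0.0021,0,0,-0.002,0.0094,-0.0028,0,0,-0.0025,0.0118,-0.0034,0,0,-0.0029,0.0141,-0.0041,0,0,-0.0034,0.0165,-0.0048,0,0,-0.0039,0.0188,-0.0055,0,0,-0.0044,0.0212,-0.0062,0,0,-0.0049,0.0235,-0.0069,0,0,-0.0054,0.0259,-0.0076,0,0,-0.0059,0.0282,-0.0083,0,0]

```text
t: 10.95
eef_pos: [575.7, 53.9, 87.5]
tcp_rot: [3.141, 0.0, 1.776]
ft_force: [0.6, -2.6, 1.0]
opening: 0.004
grip_force: 1.3
```

```bash
python3 look.py
```

```text
10.95 [575.73216828  53.92229941  87.51881564] 0.004154267233140835 [ 0.56692898 -2.55121426  0.96649795]
tcp chute [157.1   0.    6.1] push F [-2.78 -0.03  0.21]
[(343.73372781065086, 238.30769230769232)] 169.0 ring [186.8   2.2  17. ]
red px 10
[229.2  -3.5   9. ] [230.6   2.7   9. ] [232.2   8.9   9. ] depth [230.9  -3.7  15.7]
```

Request:
servo_tool:
  moves: [-0.0005,0.0024,-0.0007,0,0,-0.001,0.0047,-0.0014,0,0,-0.0015,0.0071,-0.0021,0,0,-0.002,0.0094,-0.0028,0,0,-0.0025,0.0118,-0.0034,0,0,-0.0025,0.0118,-0.0034,0,0]

```text
t: 11.5
eef_pos: [574.6, 58.9, 86.1]
tcp_rot: [-3.142, -0.0, 1.776]
ft_force: [0.6, -1.4, -0.1]
opening: 0.009
grip_force: 0.6
```

Request:
servo_tool:
  moves: [-0.0003,0.0012,-0.0003,0,0,-0.0005,0.0024,-0.0007,0,0,-0.0008,0.0035,-0.001,0,0,-0.001,0.0047,-0.0014,0,0,-0.001,0.0047,-0.0014,0,0]

```text
t: 11.92
eef_pos: [574.2, 60.6, 85.5]
tcp_rot: [3.142, -0.0, 1.776]
ft_force: [-0.0, -1.0, 0.9]
opening: 0.005
grip_force: 1.0
```

Request:
servo_tool:
  moves: [-0.0003,0.0012,-0.0003,0,0,-0.0005,0.0024,-0.0007,0,0,-0.0008,0.0035,-0.001,0,0,-0.001,0.0047,-0.0014,0,0,-0.001,0.0047,-0.0014,0,0]

```text
t: 12.33
eef_pos: [573.9, 62.5, 85.0]
tcp_rot: [3.141, -0.0, 1.776]
ft_force: [1.0, -1.9, 1.1]
opening: 0.008
grip_force: 1.0
```

Request:
servo_tool:
  moves: [-0.0003,0.0012,-0.0003,0,0,-0.0005,0.0024,-0.0007,0,0,-0.0008,0.0035,-0.001,0,0,-0.001,0.0047,-0.0014,0,0,-0.001,0.0047,-0.0014,0,0]

```text
t: 12.75
eef_pos: [573.4, 64.4, 84.4]
tcp_rot: [3.142, -0.0, 1.776]
ft_force: [0.3, -1.6, 1.7]
opening: 0.001
grip_force: 1.0
```

Request:
servo_tool:
  moves: [-0.0003,0.0012,-0.0003,0,0,-0.0005,0.0024,-0.0007,0,0,-0.0008,0.0035,-0.001,0,0,-0.001,0.0047,-0.0014,0,0,-0.001,0.0047,-0.0014,0,0]

```text
t: 13.17
eef_pos: [573.0, 66.3, 83.9]
tcp_rot: [3.141, 0.0, 1.776]
ft_force: [-0.6, -2.0, 0.5]
opening: 0.007
grip_force: 1.0
```

Request:
servo_tool:
  moves: [-0.0003,0.0012,-0.0003,0,0,-0.0005,0.0024,-0.0007,0,0,-0.0008,0.0035,-0.001,0,0,-0.001,0.0047,-0.0014,0,0,-0.001,0.0047,-0.0014,0,0]

```text
t: 13.58
eef_pos: [572.6, 68.1, 83.3]
tcp_rot: [3.142, 0.0, 1.776]
ft_force: [0.2, -1.4, 0.3]
opening: 0.006
grip_force: 1.0
```

```bash
python3 look.py
```

```text
13.5833 [572.62742877  68.13368583  83.32123257] 0.005732165930306156 [ 0.17561964 -1.39596876  0.34365428]
tcp chute [172.2   0.2   6. ] push F [-1.44  0.11 -0.06]
[(346.8965517241379, 241.33333333333334)] 87.0 ring [195.5   1.3  17. ]
red px 8
[229.4  -3.5   9. ] [230.6   2.5   9. ] [232.    8.9   9. ] depth [230.9  -3.2  15.8]
```

Request:
servo_tool:
  moves: [-0.0003,0.0012,-0.0003,0,0,-0.0005,0.0024,-0.0007,0,0,-0.0008,0.0035,-0.001,0,0,-0.001,0.0047,-0.0014,0,0,-0.001,0.0047,-0.0014,0,0]

```text
t: 14.05
eef_pos: [572.2, 70.0, 82.8]
tcp_rot: [3.142, -0.0, 1.776]
ft_force: [0.2, -1.3, 1.0]
opening: 0.008
grip_force: 1.0
```

Request:
servo_tool:
  moves: [-0.0003,0.0012,-0.0003,0,0,-0.0005,0.0024,-0.0007,0,0,-0.0005,0.0024,-0.0007,0,0]

```text
t: 14.3
eef_pos: [572.0, 71.0, 82.5]
tcp_rot: [3.142, -0.0, 1.776]
ft_force: [1.1, -1.7, 0.8]
opening: 0.001
grip_force: 1.0
```

Request:
servo_tool:
  moves: [-0.0003,0.0012,-0.0003,0,0,-0.0005,0.0024,-0.0007,0,0,-0.0005,0.0024,-0.0007,0,0]

```text
t: 14.55
eef_pos: [571.9, 71.9, 82.2]
tcp_rot: [3.142, 0.0, 1.776]
ft_force: [0.6, -1.8, 0.4]
opening: 0.002
grip_force: 1.0
```

Request:
servo_tool:
  moves: [-0.0003,0.0012,-0.0003,0,0,-0.0005,0.0024,-0.0007,0,0,-0.0005,0.0024,-0.0007,0,0]

```text
t: 14.8
eef_pos: [571.6, 72.9, 81.9]
tcp_rot: [3.142, 0.0, 1.776]
ft_force: [1.1, -3.3, 0.9]
opening: 0.005
grip_force: 1.0
```

Request:
servo_tool:
  moves: [-0.0003,0.0012,-0.0003,0,0,-0.0005,0.0024,-0.0007,0,0,-0.0005,0.0024,-0.0007,0,0]

```text
t: 15.05
eef_pos: [571.5, 73.8, 81.6]
tcp_rot: [3.142, -0.0, 1.776]
ft_force: [0.6, -1.8, 0.8]
opening: 0.005
grip_force: 1.0
```

Request:
servo_tool:
  moves: [-0.0003,0.0012,-0.0003,0,0,-0.0005,0.0024,-0.0007,0,0,-0.0005,0.0024,-0.0007,0,0]

```text
t: 15.3
eef_pos: [571.3, 74.8, 81.4]
tcp_rot: [3.141, 0.0, 1.776]
ft_force: [0.6, -2.3, 1.1]
opening: 0.005
grip_force: 1.3
```

Request:
servo_tool:
  moves: [-0.0003,0.0012,-0.0003,0,0,-0.0005,0.0024,-0.0007,0,0,-0.0005,0.0024,-0.0007,0,0]

```text
t: 15.55
eef_pos: [571.1, 75.8, 81.1]
tcp_rot: [3.141, 0.0, 1.776]
ft_force: [0.4, -2.4, 1.6]
opening: 0.003
grip_force: 1.3
```

Request:
servo_tool:
  moves: [-0.0003,0.0012,-0.0003,0,0,-0.0005,0.0024,-0.0007,0,0,-0.0005,0.0024,-0.0007,0,0]

```text
t: 15.8
eef_pos: [570.8, 76.7, 80.8]
tcp_rot: [3.142, 0.0, 1.776]
ft_force: [1.6, -2.4, 1.2]
opening: 0.005
grip_force: 1.4
```

Light spring load is showing, so I'll use half-millimetre steps now.

Request:
servo_tool:
  moves: [-0.0003,0.0012,-0.0003,0,0,-0.0003,0.0012,-0.0003,0,0]

```text
t: 15.97
eef_pos: [570.7, 77.2, 80.7]
tcp_rot: [3.141, -0.0, 1.776]
ft_force: [0.0, -2.3, 0.4]
opening: 0.003
grip_force: 1.4
```

Request:
servo_tool:
  moves: [-0.0003,0.0012,-0.0003,0,0,-0.0003,0.0012,-0.0003,0,0]

```text
t: 16.13
eef_pos: [570.6, 77.6, 80.5]
tcp_rot: [3.141, 0.0, 1.776]
ft_force: [1.0, -3.0, 0.3]
opening: 0.007
grip_force: 1.4
```

Request:
servo_tool:
  moves: [-0.0003,0.0012,-0.0003,0,0,-0.0003,0.0012,-0.0003,0,0]

```text
t: 16.3
eef_pos: [570.5, 78.1, 80.4]
tcp_rot: [3.141, 0.0, 1.776]
ft_force: [1.4, -3.1, -0.4]
opening: 0.003
grip_force: 1.6
```

Request:
servo_tool:
  moves: [-0.0002,0.0008,-0.0002,0,0,-0.0002,0.0008,-0.0002,0,0]

```text
t: 16.47
eef_pos: [570.5, 78.3, 80.4]
tcp_rot: [3.141, 0.0, 1.776]
ft_force: [0.5, -3.8, 1.4]
opening: 0.005
grip_force: 2.2
```

Request:
servo_tool:
  moves: [-0.0001,0.0008,-0.0002,0,0,-0.0001,0.0008,-0.0002,0,0]

```text
t: 16.63
eef_pos: [570.4, 78.5, 80.3]
tcp_rot: [3.141, 0.0, 1.776]
ft_force: [0.8, -6.0, 2.1]
opening: 0.006
grip_force: 2.9
```

The push rose sharply to about 6.4 N, of which about 1.9 N is drag, so roughly 4.5 N is on the stop and the ring is solid. I'll back off up the chute and then lift.

Request:
servo_tool:
  moves: [0.0005,-0.0024,0.0007,0,0,0.0025,-0.0118,0.0034,0,0,0.0074,-0.0353,0.0103,0,0,0.0147,-0.0706,0.0207,0,0,0.0147,-0.0706,0.0207,0,0,0.0147,-0.0706,0.08,0,0,0.0147,-0.0706,0.18,0,0,0.0147,-0.0706,0.28,0,0,-0.05,-0.2,0.35,0,0,-0.1,-0.3,0.35,0,0,-0.1,-0.4,0.35,0,0,-0.1,-0.4,0.35,0,0]

```text
t: 17.63
eef_pos: [529.3, -84.6, 221.6]
tcp_rot: [3.14, 0.001, 1.775]
ft_force: [-0.2, 0.0, -0.6]
opening: 0.006
grip_force: 0.0
```

```bash
python3 look.py
```

```text
17.6333 [529.30818375 -84.64511563 221.58590867] 0.006067193056407685 [-0.18238851  0.00300473 -0.62160025]
tcp chute [ -1.2  73.8 100.1] push F [ 0.21  0.18 -0.59]
[(354.3953488372093, 247.30232558139534)] 43.0 ring [214.3   1.5  17. ]
red px 0
```

View pics/last.png

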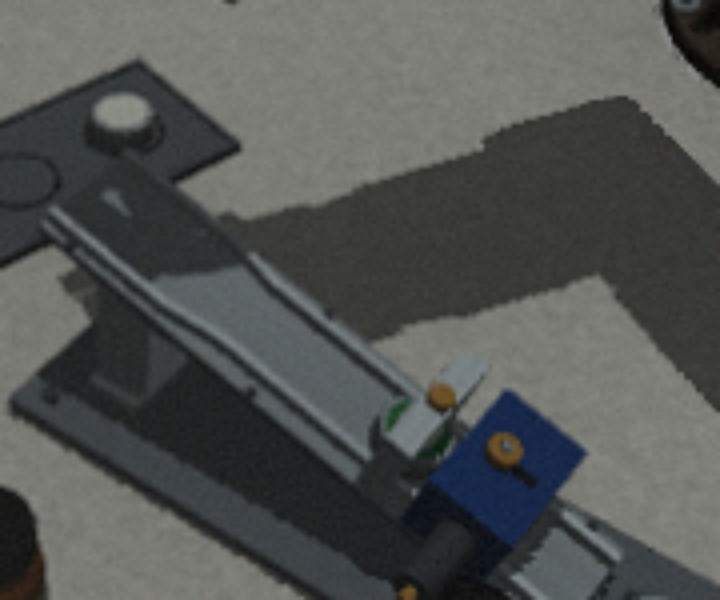

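The ring sits under the shoe, with green visible on both sides of the bridge at (400,412) and (437,442). It is against the stop, and the robot is clear. I'll hand the job in.

```bash
python3 -c "
from cell import *
print(job_done())"
```

```text
the job is handed in; nothing more can be done
None
```

The green ring was laid flat in the chute, released, and pushed under the shoe until it came up solid on the red stop at an estimated 4.5 N (forcing starts at 10 N); the arm then backed clear, touching nothing else, and I handed the job in at about 18 s.

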